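Fetch the flat spice tin from the cupboard-door rack

TASK

Swing the small pine cupboard's door wide open, take the flat rectangular spice tin out of the rack on the inside of the door and stand it upright on the dark chopping board, letting go of it. The narrow wooden holder on the turntable leaves no room for fingers beside the tin's flat faces, so take it again by its two narrow ends and stand it there, fully down and centred between the two upright cheeks. Finally shut the cupboard door fully, leaving the other two spice containers standing in the rack and the two bowls where they are.

Things in the scene. Friction and masses are not known exactly. Their poses are not given: they have to be found in the camera images.
- door (a joint): Cupboard door hinge, vertical, rad. 0 = shut, grows as the door swings towards the robot; 1.57 = square to the cupboard front, stop at 1.9. Hinge on the left (+y) as the robot sees it: opens clockwise from above. Light friction (0.15 N m), no spring or latch: stays where it is left.
- door_handle (a point): Grip point of the handle, z = 0.150: an upright steel bar, 12 mm across, free top at z = 0.170, standing 45 mm (axis to face) off the door's outer face on one lower arm at z = 0.108, so a finger fits down between bar and door. 260 mm from the hinge along the door. Axes turn with the door: x from handle through the door to its inside, y along the door to the hinge; shut, they are the cupboard's.
- door_hinge (a point): Point on the hinge axis, at the handle's height. The door is a panel 300 mm wide, 15 mm thick, from z = 0.031 to 0.165, its inner face in line with the axis.
- rack (a point): Floor centre (z = 0.088) of the rack fixed inside the door; turns with it, axes as the handle's. Three compartments along y, centres at y = -80, 0, +80 mm, each 75 mm long (y), 55 mm deep (x); lip 32 and dividers 22 mm high, 5 mm thick; the containers stand loose and a jolt of the door can tip them. The door panel, 27.5 mm from the centre line on the -x side, rises 77 mm above the rack floor.
- cupboard: Small pine cupboard fixed to the table, 150 x 320 x 182 mm (x, y, z), origin at the centre of its underside, front face at its x = -75 mm, z up. Its roof covers the rack while the door is shut. Fondue pot, fork cup, pepper mill, glass lid and toaster (all under 0.25 m tall) stand beside it and at the table's edges, clear of the work.
- tin: The flat rectangular steel spice tin: 48 mm wide (x), 26 mm thick (y), 62 mm tall (z), about 70 g. Origin at the centre of its underside. At the start it stands in any one of the three rack compartments, thickness along the door, one narrow end almost against the panel: there it can only be gripped across the 26 mm.
- round_tin: Bystander: round steel spice tin, 38 mm across, 58 mm tall, origin at the centre of its underside; stands in another compartment of the rack.
- glass_jar: Bystander: glass spice jar with a metal cap, 42 mm across, 57 mm tall, origin at the centre of its underside; stands in the remaining compartment.
- board: Dark wooden chopping board fixed flat on the table, 190 x 150 x 15 mm (x, y, z); origin at the centre of its underside, top 15 mm above the table.
- slot (a point): Floor centre of the narrow holder in the middle of the turntable, z = 0.022; x along the gap. Two pine cheeks 18 mm to either side (y): gap 36 mm, cheeks 44 mm long (x), 8 mm thick, 56 mm tall; open at both x ends and the top. The tin goes in with its width along x, narrow ends at the open ends. The turntable, a wooden disc 210 mm across, does not turn.
- bowl_a: Bystander: white ceramic bowl, 70 mm across, 36 mm high, origin at the centre of its underside; on the turntable about 66 mm from the slot's centre on its +y side.
- bowl_b: Bystander: the same on the -y side.

How it is judged:
By the outcome, as a careful person would: the job done as asked, in the order asked, and still so for the second after the job is handed in, with the robot touching nothing.
It also fails if it takes over 72 s, if anything falls off the work surface, if the arm or the gripper's body presses on something with over 40 N, if the wrist force passes 120 N, or if a joint passes its speed limit or range.

ROBOT

A 7-joint arm with a two-finger parallel gripper is mounted at the origin on the work surface. World frame = base frame: x ahead of the robot, y to its left, z up, the work surface at z = 0. Lengths are in mm, angles in rad, forces in N, time in s.
With the tool pointing down it reaches from about 375 to 925 mm from the base axis. Payload 3.1 kg.
Tool frame: the origin (TCP) lies at the very end of the fingers, on their centre line; the grasp point (between the pads) lies 19 mm behind it; z points along the fingers, y is the line along which they close (so a half turn about z gives the same grasp; the last joint's range is limited). The gripper opens to 85 mm and grips with 20 to 120 N. Pads are 22 mm wide; open, the fingers measure 114 mm over their backs; the gripper's body (76 mm by 85 mm) begins 54 mm behind the grasp point. The pads swing forward as they close: fully open they stand 13 mm farther back than shut.
Start: joints at [1.085, 0.383, 0.044, 1.598, -0.018, 1.161, -0.05], TCP at [245.818, -601.728, 231.269] pointing down, gripper open.
Joint ranges: [-2.61, 2.61], [-0.41, 2.15], [-1.48, 1.57], [0, 2.5], [-1.57, 4.71], [0.05, 1.97], [-2.85, 2.85]. Speed limits (rad/s): [2.79, 2.79, 3.14, 3.14, 3.14, 3.14, 3.14].

INTERFACE

Orientations are given as a unit quaternion [w, x, y, z].
In Python, from rig import * gives the robot as it stands.
- The arm moves only by the tool apply_moves, never from a script. Its argument "increments" is a list that holds one entry, the list of rows, each a list of 4 numbers: the shift along the world's x, y, z in m, then the turn about the world's z in degrees. In form: [[[dx, dy, dz, yaw], ...]]. A call has 1 to 8 rows; each row shifts and turns the commanded pose from where the row before left it; what a row does not reach is not made up. A row lasts 1/10 s, in which the tool goes at most 50 mm and 8.59 degrees, less where a joint would pass 70% of its speed; a pose out of reach is approached as far as the arm can. A call with a gripper value outside its range is refused whole. "gripper" is the finger opening in m, from 0 to 0.0854, set as the call begins (left out, the last holds). The fingers move at their own pace and stop on an object; "squeeze" is the grip in N (left out, the last holds). Time passes only in rows, so rows that do not move let the fingers close. It gives the time, the measured TCP pose, the force, the opening and the grip force at its end, in the units of the state.
- observe(): the state, without advancing time (a new reading comes with each control period).
- camera(name): name is "scene" or "top"; returns a dict with "img" (420x560x3 uint8, red, green, blue), "range_z" (420x560 float32, mm along the optical axis (not along the pixel's ray), 0 where there is no reading), "intrinsics" (3x3 intrinsics, pixels), "k1" (the pictures are not rectified: a ray, as slopes to the right and down, at radius r is drawn at 1 + k1 r^2 times it, then the intrinsics apply), "rvec" (rotation vector, rad) and "tvec" (3), from world to camera coordinates, as OpenCV has them. Camera axes: x right, y down, z forward; pixel columns grow to the right and rows downward; lengths in mm; the calibration is good to about 2 mm. A picture is of the moment at which its call begins.
- job_done(): hands the job in; it is judged then, once.
The state is a dict: "time_s": time; "joint_pos": joint angles; "joint_vel": joint speeds; "joint_efforts": joint torques, N m; "ee_pos": TCP position; "eef_rot": TCP orientation; "contact_force": force on the tool from outside, world axes, zero at the start; "ft_torque": the same for the moment, N m; "gripper_width": finger opening in mm; "gripper_force": force on a finger pad.
Only numpy, scipy, OpenCV 4.12 (cv2) and the standard library are available. Lean on these libraries where they do the work, as an engineer would, in place of code of your own. Each camera call takes 0.05 s, during which the arm holds its last target. There are 200 camera calls.

## Working session

There is one attempt and no reset: what is moved stays moved. The work goes in short steps, Python scripts to look and compute and a tool call to move; the robot and the scene stay as the last step left them, time stands still between calls to the robot, and variables do not carry over. Pictures are saved under pics/ and viewed, at most 10 in all, crops included, and the job is handed in when it is done.

Besides the shell and the picture viewer there is one more tool, called after "Call:" in YAML: its name, and indented under it one key for each argument. apply_moves: Moves the arm, as the interface text tells. Its arguments: {"type":"object","properties":{"increments":{"type":"array","items":{"type":"array","items":{"type":"array","items":{"type":"number"}}}},"gripper":{"type":"number"},"squeeze":{"type":"number"}},"required":["increments"]}

```bash
mkdir -p pics; ls
cat > h.py <<'E'
from rig import *
import numpy as np, cv2
def cam(n):
    c=camera(n); c['R']=cv2.Rodrigues(np.array(c['rvec'],float))[0]; c['t']=np.array(c['tvec'],float).ravel(); c['K']=np.array(c['intrinsics'],float); return c
def cloud(c):
    h,w=c['range_z'].shape
    v,u=np.mgrid[:h,:w]
    d=np.array([c['k1'],0,0,0,0],float)
    p=cv2.undistortPoints(np.stack([u.ravel(),v.ravel()],1).astype(np.float64)[:,None],c['K'],d)[:,0].reshape(h,w,2)
    z=c['range_z'].astype(float)
    P=np.dstack([p[...,0]*z,p[...,1]*z,z])
    W=(P-c['t'])@c['R']
    W[z<=0]=np.nan
    return W
E
python3 - <<'E'
from h import *
o=observe(); print({k:np.round(v,3) for k,v in o.items()})
for n in('scene','top'):
    c=cam(n); cv2.imwrite(f'pics/{n}0.png',c['img'][...,::-1]); np.savez(f'{n}0.npz',W=cloud(c),img=c['img'])
    print(n,c['k1'],np.round(-c['R'].T@c['t']))
E
```

```text
pics
{'time_s': np.float64(0.0), 'joint_pos': array([ 1.085,  0.384,  0.044,  1.6  , -0.018,  1.161, -0.05 ]), 'joint_vel': array([-0.001, -0.001,  0.001, -0.001, -0.001,  0.001,  0.001]), 'joint_efforts': array([ 0.0000e+00, -4.3346e+01,  1.0240e+00, -2.4951e+01,  1.1000e-02,
        1.1000e-02,  0.0000e+00]), 'ee_pos': array([ 245.419, -600.859,  229.864]), 'eef_rot': array([-0.001,  0.981,  0.193, -0.   ]), 'contact_force': array([-0.373, -0.361,  0.425]), 'ft_torque': array([ 0.031, -0.008, -0.007]), 'gripper_force': np.float64(0.0), 'gripper_width': np.float64(85.336)}
scene -0.11357900548309065 [1207.  108. 1058.]
top -0.006995723318223575 [524. -41. 930.]
```

View pics/scene0.png

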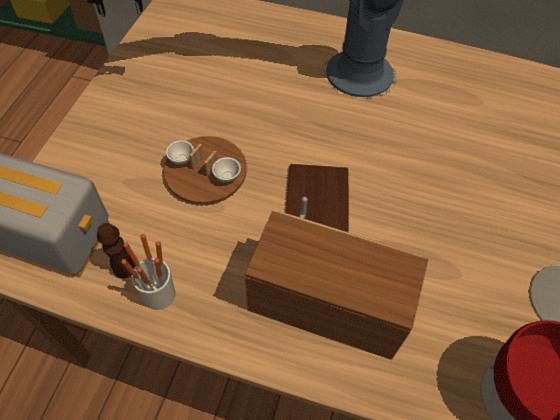

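View pics/top0.png

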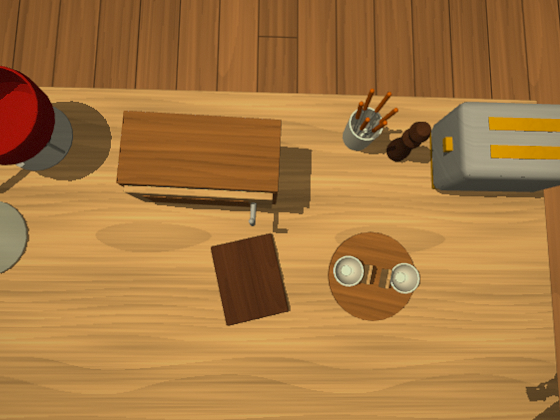

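The pictures show the cupboard with its roof at top-view pixels (118–282, 110–190) and the handle at (253,212). The board is at about (250,280), and the turntable with its two cheeks is at about (378,276), between the bowls at (348,270) and (404,278).

```bash
cat > m.py <<'E'
from h import *
T=np.load('top0.npz');W=T['W'];I=T['img'].astype(int)
S=np.load('scene0.npz');WS=S['W'];IS=S['img'].astype(int)
def rect(P,n):
    r=cv2.minAreaRect(P[:,:2].astype(np.float32)); print(n,len(P),np.round(r[0],1),np.round(r[1],1),round(r[2],2),'z',np.round(np.median(P[:,2]),1))
def sel(W,u0,u1,v0,v1,z0,z1,m=None):
    w=W[v0:v1,u0:u1]; k=(w[...,2]>z0)&(w[...,2]<z1)
    if m is not None:k&=m[v0:v1,u0:u1]
    return w[k]
def ero(k): return cv2.erode(k.astype(np.uint8),np.ones((3,3)))>0
rect(sel(W,100,300,95,215,172,192),'roof top')
rect(sel(WS,230,440,200,360,172,192),'roof scene')
dark=(I.sum(2)<220)
rect(sel(W,205,295,228,330,8,22,ero(dark)),'board')
rect(sel(WS,275,360,155,240,8,22,ero(IS.sum(2)<200)),'board scene')
for n,w,b in(('top',W,(362,392,255,295)),('scene',WS,(180,225,135,180))):
    p=sel(w,*b,70,86); print(n,len(p)); rect(p,'cheeks')
    c,l,_=cv2.kmeans(p[:,:2].astype(np.float32),2,None,(3,50,.01),5,cv2.KMEANS_PP_CENTERS)[::-1] if 0 else (None,)*3
    np.save(f'ch_{n}.npy',p)
    p=sel(w,*( (320,425,225,325) if n=='top' else (155,250,130,205)),17,27); rect(p,'disc')
rect(sel(W,240,270,198,230,155,185),'handle'); p=sel(W,240,270,198,230,20,200); print(np.round(p[p[:,2]>100][::4]))
rect(sel(WS,295,312,193,222,150,185),'handle scene')
for b in((332,364,255,288),(388,420,262,294)): rect(sel(W,*b,30,70),'bowl')
E
python3 m.py
```

```text
roof top 11668 [738.   94.9] [320.8 151. ] 88.02 z 181.9
roof scene 12218 [742.8  95.4] [322.  153.6] 88.17 z 180.9
board 4766 [475.8  -2.5] [182.7 146.1] 13.58 z 15.5
board scene 3015 [481.6  -2.8] [182.9 144.4] 13.49 z 13.7
top 166
cheeks 166 [ 486.3 -294.1] [52.5 43.4] 77.26 z 77.6
disc 4379 [ 486.3 -289.9] [200.8 208.3] 83.89 z 22.5
scene 127
cheeks 127 [ 491.3 -291.6] [53.9 46.3] 78.3 z 75.4
disc 2904 [ 492.3 -289. ] [203.9 211.2] 71.89 z 20.6
handle 77 [619.3 -15.3] [59.4 51.7] 89.7 z 164.5
[[645.  14. 157.]
 [645.   6. 161.]
 [644.  -2. 164.]
 [645. -11. 164.]
 [644. -19. 165.]
 [645. -27. 163.]
 [645. -35. 166.]
 [645. -43. 166.]
 [645.  11. 148.]
 [644.   2. 150.]
 [644.  -6. 151.]
 [644. -14. 157.]
 [644. -23. 156.]
 [643. -31. 161.]
 [643. -39. 163.]
 [644.  15. 140.]
 [644.   7. 141.]
 [644.  -1. 138.]
 [644. -10. 139.]
 [644. -18. 142.]
 [643. -27. 148.]
 [643. -35. 147.]
 [643. -43. 150.]
 [643.  12. 131.]
 [643.   3. 133.]
 [644.  -5. 126.]
 [644. -14. 128.]
 [644. -22. 128.]
 [644. -31. 131.]
 [643. -39. 135.]
 [643.  17. 115.]
 [643.   8. 117.]
 [642.  -1. 122.]
 [64
[... 225 characters left out ...]
16.]
 [637.  -9. 113.]
 [637. -17. 113.]
 [635. -13. 113.]
 [633.  -9. 115.]
 [633. -18. 111.]
 [631. -13. 114.]
 [629.  -9. 113.]
 [629. -18. 110.]
 [626. -13. 115.]
 [624.  -9. 114.]
 [622.  -7. 113.]
 [622. -16. 111.]
 [620. -14. 113.]
 [618. -11. 113.]
 [615.  -9. 114.]
 [613.  -7. 114.]
 [613. -16. 113.]
 [611. -14. 115.]
 [604. -11. 165.]
 [601.  -6. 166.]
 [601. -14. 171.]
 [599.  -8. 170.]
 [599. -16. 169.]
 [597. -10. 170.]
 [603. -16. 111.]
 [595. -14. 165.]
 [593. -10. 164.]
 [597. -16. 122.]
 [593. -13. 144.]
 [593. -10. 123.]]
handle scene 98 [634.1  -3. ] [69.3 33.2] 15.97 z 164.8
bowl 622 [ 498.3 -230. ] [67.9 69.6] 11.43 z 44.2
bowl 572 [ 482.7 -358.9] [65.8 64.9] 0.54 z 44.1
```

Call:
apply_moves:
  increments:
    - [[0.022, 0.037, 0, 8.2], [0.022, 0.037, 0, 8.2], [0.022, 0.037, 0, 8.2], [0.022, 0.037, 0, 8.2], [0.022, 0.037, 0, 8.2], [0.022, 0.037, 0, 8.2], [0.022, 0.037, 0, 8.2], [0.022, 0.037, 0, 8.2]]
  gripper: 0.045

```text
time_s: 0.9
ee_pos: [422.0, -303.9, 230.9]
eef_rot: [-0.0, 0.718, 0.696, -0.0]
contact_force: [-0.0, 0.0, -0.0]
gripper_width: 45.4
gripper_force: 0.0
```

Call:
apply_moves:
  increments:
    - [[0.022, 0.037, 0, 0], [0.022, 0.037, 0, 0], [0.022, 0.037, 0, 0], [0.022, 0.037, 0, 0], [0.022, 0.037, 0, 0], [0.022, 0.037, 0, 0], [0.02, 0.03, 0, 0], [0, 0, 0, 0]]

```text
time_s: 1.7
ee_pos: [575.7, -45.7, 231.3]
eef_rot: [-0.001, 0.717, 0.697, 0.002]
contact_force: [-0.7, 0.3, 0.5]
gripper_width: 45.0
gripper_force: 0.0
```

Run:
```python
from h import *
o=observe(); print({k:np.round(o[k],3) for k in('time_s','ee_pos','eef_rot','contact_force','gripper_width')})
for n in('scene','top'):
    c=cam(n); cv2.imwrite(f'pics/{n}1.png',cv2.resize(c['img'][...,::-1],None,fx=1,fy=1)); np.savez(f'{n}1.npz',W=cloud(c),img=c['img'])
    e=o['ee_pos']; uv=cv2.projectPoints(np.array([e,e+[0,0,73.]],float),c['R'],c['t'],c['K'],np.array([c['k1'],0,0,0,0.]))[0][:,0]; print(n,np.round(uv,1))
```

```text
{'time_s': np.float64(1.7), 'ee_pos': array([575.737, -45.672, 231.254]), 'eef_rot': array([-0.001,  0.717,  0.697,  0.002]), 'contact_force': array([-0.688,  0.335,  0.451]), 'gripper_width': np.float64(44.957)}
scene [[292.5 164.7]
 [294.1 140.8]]
top [[269.  229.6]
 [269.3 226.3]]
```

Run:
```python
import cv2
a=cv2.imread('pics/scene1.png')[110:210,240:350]; cv2.imwrite('pics/s1c.png',cv2.resize(a,(770,600),interpolation=cv2.INTER_NEAREST)[:,:770])
```

```text
(no output)
```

View pics/s1c.png

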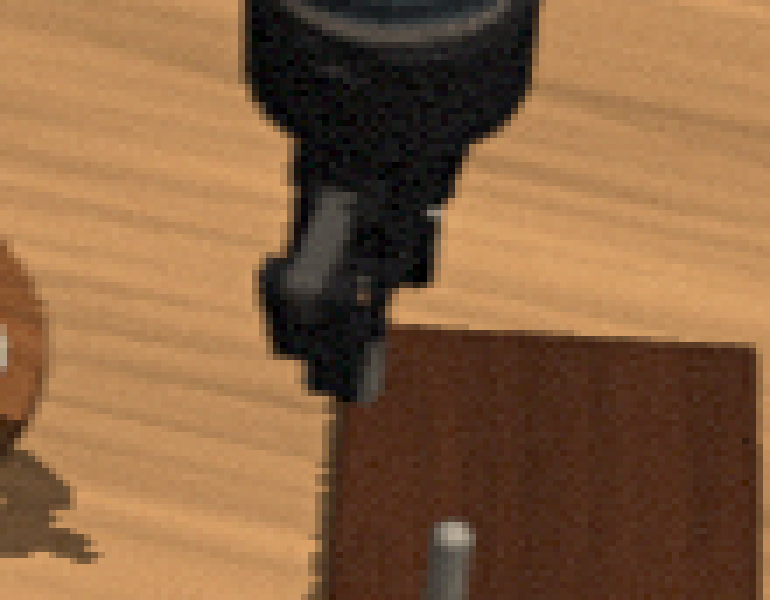

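The finger tip (about pixel 289,176 in the full scene picture) and the bar top (305,199) sit where the projection puts them, to within a few mm. Next I go over the bar and down.

Call:
apply_moves:
  increments:
    - [[0.012, 0.017, 0, 0], [0.012, 0.017, 0, 0], [0, 0, -0.015, 0], [0, 0, -0.025, 0], [0, 0, -0.025, 0], [0, 0, -0.025, 0], [0, 0, -0.013, 0], [0, 0, 0, 0]]

```text
time_s: 2.6
ee_pos: [594.5, -22.0, 124.9]
eef_rot: [-0.002, 0.721, 0.693, -0.003]
contact_force: [0.6, 0.2, -0.1]
gripper_width: 45.0
gripper_force: 0.0
```

Run:
```python
from h import *
o=observe(); print({k:np.round(o[k],3) for k in('time_s','ee_pos','eef_rot','contact_force','gripper_width')})
H=np.array([669.,247.]); r0=np.array([-68.6,-257.8])
a=-np.radians(np.arange(0,101,5)); p=[H+np.array([[np.cos(t),-np.sin(t)],[np.sin(t),np.cos(t)]])@r0 for t in a]
print(np.round(p)); print(np.round(np.diff(p,axis=0),1))
```

```text
{'time_s': np.float64(2.6), 'ee_pos': array([594.53 , -22.032, 124.903]), 'eef_rot': array([-0.002,  0.721,  0.693, -0.003]), 'contact_force': array([ 0.625,  0.196, -0.101]), 'gripper_width': np.float64(45.01)}
[[600. -11.]
 [578.  -4.]
 [557.   5.]
 [536.  16.]
 [516.  28.]
 [498.  42.]
 [481.  58.]
 [465.  75.]
 [451.  94.]
 [438. 113.]
 [427. 134.]
 [418. 155.]
 [411. 178.]
 [406. 200.]
 [403. 223.]
 [402. 247.]
 [403. 270.]
 [406. 293.]
 [411. 316.]
 [418. 338.]
 [427. 359.]]
[[-22.2   7. ]
 [-21.5   8.9]
 [-20.7  10.7]
 [-19.6  12.5]
 [-18.5  14.1]
 [-17.2  15.7]
 [-15.8  17.1]
 [-14.2  18.4]
 [-12.5  19.6]
 [-10.8  20.6]
 [ -8.9  21.5]
 [ -7.   22.2]
 [ -5.1  22.7]
 [ -3.1  23.1]
 [ -1.1  23.2]
 [  1.   23.3]
 [  3.   23.1]
 [  5.   22.7]
 [  7.   22.2]
 [  8.9  21.5]]
```

Call:
apply_moves:
  increments:
    - [[0.005, 0.011, 0, 0], [0, 0, 0, 0], [0, 0, 0, 0]]

```text
time_s: 2.9
ee_pos: [604.3, -7.4, 130.0]
eef_rot: [0.001, 0.72, 0.694, 0.001]
contact_force: [-0.6, -0.3, -0.0]
gripper_width: 45.1
gripper_force: 0.0
```

Call:
apply_moves:
  increments:
    - [[0, 0, 0, 0], [0, 0, 0, 0], [0, 0, 0, 0], [0, 0, 0, 0]]
  gripper: 0.018
  squeeze: 20

```text
time_s: 3.3
ee_pos: [602.8, -9.0, 128.3]
eef_rot: [0.0, 0.721, 0.693, -0.0]
contact_force: [-0.9, -0.5, -0.7]
gripper_width: 18.1
gripper_force: 0.0
```

```bash
cat > arc.py <<'E'
import numpy as np,sys
def arc(r0,degs):
    c=np.cumsum([0]+degs); p=[]
    for t in -np.radians(c): p.append(np.array([[np.cos(t),-np.sin(t)],[np.sin(t),np.cos(t)]])@r0)
    for i,(d,g) in enumerate(zip(np.diff(p,axis=0),degs)):
        if i%8==0: print()
        print(f'[{d[0]/1e3:.4f}, {d[1]/1e3:.4f}, 0, {-g}], ',end='')
if __name__=='__main__': arc(np.array([-68.6,-257.8]),[1,2,3,4,4,4,4,4]+[4]*16+[4,3,2,1])
E
python3 arc.py
```

```text
[-0.0045, 0.0012, 0, -1], [-0.0089, 0.0027, 0, -2], [-0.0132, 0.0046, 0, -3], [-0.0172, 0.0072, 0, -4], [-0.0166, 0.0084, 0, -4], [-0.0160, 0.0096, 0, -4], [-0.0153, 0.0107, 0, -4], [-0.0145, 0.0117, 0, -4], 
[-0.0136, 0.0127, 0, -4], [-0.0127, 0.0136, 0, -4], [-0.0117, 0.0145, 0, -4], [-0.0107, 0.0152, 0, -4], [-0.0096, 0.0159, 0, -4], [-0.0085, 0.0166, 0, -4], [-0.0073, 0.0171, 0, -4], [-0.0061, 0.0176, 0, -4], 
[-0.0049, 0.0180, 0, -4], [-0.0036, 0.0183, 0, -4], [-0.0023, 0.0185, 0, -4], [-0.0010, 0.0186, 0, -4], [0.0003, 0.0186, 0, -4], [0.0016, 0.0186, 0, -4], [0.0029, 0.0184, 0, -4], [0.0042, 0.0182, 0, -4], 
[0.0054, 0.0178, 0, -4], [0.0049, 0.0131, 0, -3], [0.0036, 0.0086, 0, -2], [0.0019, 0.0042, 0, -1],
```

Call:
apply_moves:
  increments:
    - [[-0.0045, 0.0012, 0, -1], [-0.009, 0.0027, 0, -2], [-0.0132, 0.0046, 0, -3], [-0.0172, 0.0072, 0, -4], [-0.0166, 0.0084, 0, -4], [-0.016, 0.0096, 0, -4], [-0.0153, 0.0107, 0, -4], [-0.0145, 0.0117, 0, -4]]

```text
time_s: 4.1
ee_pos: [496.1, 47.3, 128.5]
eef_rot: [0.0, 0.859, 0.512, 0.0]
contact_force: [0.9, -0.3, 0.1]
gripper_width: 17.8
gripper_force: 0.6
```

Call:
apply_moves:
  increments:
    - [[-0.0136, 0.0127, 0, -4], [-0.0127, 0.0136, 0, -4], [-0.0117, 0.0145, 0, -4], [-0.0107, 0.0152, 0, -4], [-0.0096, 0.0159, 0, -4], [-0.0085, 0.0166, 0, -4], [-0.0073, 0.0171, 0, -4], [-0.0061, 0.0176, 0, -4]]

```text
time_s: 4.9
ee_pos: [416.0, 170.7, 128.5]
eef_rot: [0.0, 0.967, 0.255, 0.0]
contact_force: [1.3, -0.7, -0.5]
gripper_width: 18.0
gripper_force: 0.6
```

Call:
apply_moves:
  increments:
    - [[-0.0049, 0.018, 0, -4], [-0.0036, 0.0183, 0, -4], [-0.0023, 0.0185, 0, -4], [-0.001, 0.0186, 0, -4], [0.0003, 0.0186, 0, -4], [0.0016, 0.0186, 0, -4], [0.0029, 0.0184, 0, -4], [0.0042, 0.0182, 0, -4]]

```text
time_s: 5.7
ee_pos: [413.3, 317.7, 128.2]
eef_rot: [0.001, 1.0, -0.021, -0.0]
contact_force: [1.1, -1.6, 0.3]
gripper_width: 18.0
gripper_force: 0.6
```

Call:
apply_moves:
  increments:
    - [[0.0054, 0.0178, 0, -4], [0.0049, 0.0131, 0, -3], [0.0036, 0.0086, 0, -2], [0.0019, 0.0042, 0, -1], [0, 0, 0, 0], [0, 0, 0, 0]]

```text
time_s: 6.3
ee_pos: [429.1, 361.0, 128.1]
eef_rot: [0.0, 0.994, -0.106, -0.0]
contact_force: [-0.4, 0.4, -0.6]
gripper_width: 17.7
gripper_force: 0.0
```

Call:
apply_moves:
  increments:
    - [[0, 0, 0, 0], [0, 0, 0, 0], [0, 0, 0, 0], [0, 0, 0.02, 0], [0, 0, 0.04, 0], [0, 0, 0.04, 0], [0, 0, 0.03, 0], [0, 0, 0, 0]]
  gripper: 0.045

```text
time_s: 7.1
ee_pos: [431.9, 364.1, 264.3]
eef_rot: [-0.004, 0.994, -0.106, 0.004]
contact_force: [0.0, 0.8, -0.4]
gripper_width: 44.9
gripper_force: 0.0
```

Run:
```python
from h import *
o=observe(); print({k:np.round(o[k],3) for k in('time_s','joint_pos','ee_pos','eef_rot','contact_force','gripper_width')})
for n in('scene','top'):
    c=cam(n); cv2.imwrite(f'pics/{n}2.png',c['img'][...,::-1]); np.savez(f'{n}2.npz',W=cloud(c),img=c['img'])
```

```text
{'time_s': np.float64(7.1), 'joint_pos': array([-0.349,  0.225, -0.486,  1.757,  0.115,  1.176, -2.651]), 'ee_pos': array([431.855, 364.136, 264.265]), 'eef_rot': array([-0.004,  0.994, -0.106,  0.004]), 'contact_force': array([ 0.032,  0.814, -0.448]), 'gripper_width': np.float64(44.88)}
```

View pics/top2.png

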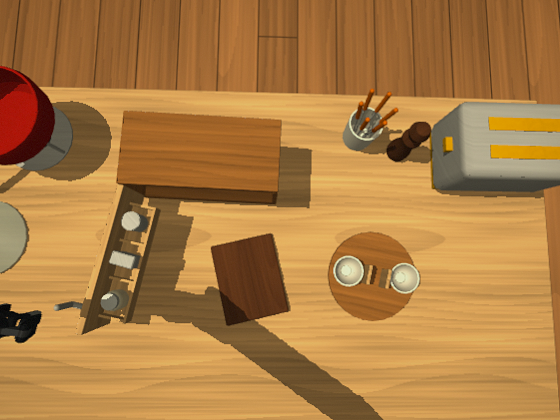

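The door is wide open. The tin stands in the middle compartment at (123,260), with the round containers at (132,222) and (109,301) still upright.

```bash
cat > m2.py <<'E'
from h import *
W=np.load('top2.npz')['W'];WS=np.load('scene2.npz')['W']
def rect(P,n):
    P=P[:,:2].astype(np.float32); r=cv2.minAreaRect(P); print(n,len(P),np.round(r[0],1),np.round(r[1],1),round(r[2],1))
for n,w in(('top',W),('scene',WS)):
    k=(w[...,2]>143)&(w[...,2]<153)&(w[...,0]>380)&(w[...,0]<680)&(w[...,1]>130)&(w[...,1]<330)
    k8=k.astype(np.uint8); m,l,s,c=cv2.connectedComponentsWithStats(k8)
    for i in range(1,m):
        if s[i,4]>25: P=w[l==i]; rect(P,n+str(np.round(np.median(P[:,2]))))
    k=(w[...,2]>160)&(w[...,2]<170)&(w[...,0]>340)&(w[...,0]<655)&(w[...,1]>130)&(w[...,1]<330); rect(w[k],n+' door edge')
E
python3 m2.py
```

```text
top148.0 102 [619.8 258.2] [  2.8 108.1] 78.5
top146.0 291 [597.4 236.5] [37.8 37.9] 45.4
top148.0 194 [472.2 289.2] [  3.1 188.2] 77.8
top150.0 330 [518.8 247.4] [48.2 26.8] 75.5
top146.0 226 [435.8 271. ] [31.2 33.4] 0.2
top door edge 1247 [516.3 287.2] [ 16.9 285.9] 77.8
scene145.0 127 [440.4 270. ] [33.6 33.3] 20.3
scene149.0 253 [523.5 248.2] [48.  27.8] 74.2
scene145.0 214 [603.3 237.7] [38.6 37.2] 6.9
scene door edge 754 [517.3 288.2] [ 16.4 280.7] 78.0
```

Call:
apply_moves:
  increments:
    - [[0.008, -0.01, 0, 8.1], [0.012, -0.015, 0, 8.1], [0.012, -0.016, 0, 8.1], [0.012, -0.016, 0, 8.1], [0.012, -0.016, 0, 8.1], [0.012, -0.016, 0, 8.1], [0.012, -0.016, 0, 8.1], [0.01, -0.011, 0, 8.1]]
  gripper: 0.054

```text
time_s: 8.0
ee_pos: [518.8, 242.9, 255.6]
eef_rot: [0.0, 0.895, 0.445, -0.002]
contact_force: [0.9, 0.1, 0.0]
gripper_width: 54.2
gripper_force: 0.0
```

Call:
apply_moves:
  increments:
    - [[0, 0, -0.02, 8.1], [0, 0, -0.025, 8.1], [0, 0, -0.015, 7.7], [0, 0, 0, 0], [0, 0, 0, 0], [0, 0, 0, 0]]

```text
time_s: 8.6
ee_pos: [519.6, 245.8, 198.7]
eef_rot: [0.0, 0.786, 0.619, 0.0]
contact_force: [0.0, -1.1, 1.0]
gripper_width: 53.9
gripper_force: 0.0
```

Run:
```python
from h import *
o=observe(); print({k:np.round(o[k],3) for k in('time_s','joint_pos','ee_pos','eef_rot','contact_force','gripper_width')})
c=cam('scene'); cv2.imwrite('pics/s3.png',cv2.resize(c['img'][140:340,280:480,::-1],(600,600)))
e=o['ee_pos'];print(cv2.projectPoints(np.array([e,[e[0],e[1],150]],float),c['R'],c['t'],c['K'],np.array([c['k1'],0,0,0,0.]))[0][:,0])
```

```text
{'time_s': np.float64(8.6), 'joint_pos': array([-0.022,  0.332, -0.583,  1.791,  0.205,  1.078, -0.914]), 'ee_pos': array([519.618, 245.784, 198.741]), 'eef_rot': array([0.   , 0.786, 0.619, 0.   ]), 'contact_force': array([ 0.04 , -1.086,  1.004]), 'gripper_width': np.float64(53.853)}
[[435.70653693 189.79207224]
 [429.56870773 203.04104446]]
```

View pics/s3.png

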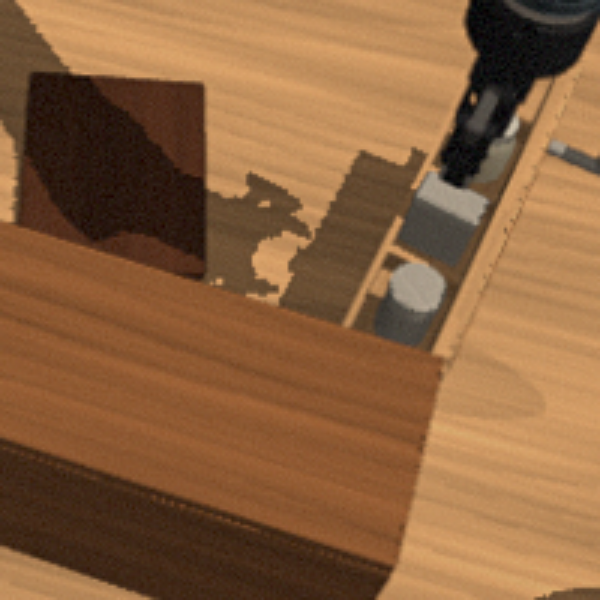

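The gripper hangs just above the tin's top (crop 450,195), lined up with it, so I go down.

Call:
apply_moves:
  increments:
    - [[0.0025, 0.002, 0, 0], [0, 0, -0.015, 0], [0, 0, -0.02, 0], [0, 0, -0.02, 0], [0, 0, -0.017, 0], [0, 0, -0.01, 0], [0, 0, 0, 0], [0, 0, 0, 0]]

```text
time_s: 9.45
ee_pos: [522.0, 247.7, 116.4]
eef_rot: [-0.0, 0.785, 0.619, 0.0]
contact_force: [-0.5, 0.7, 0.7]
gripper_width: 53.8
gripper_force: 0.0
```

Call:
apply_moves:
  increments:
    - [[0, 0, 0, 0], [0, 0, 0, 0], [0, 0, 0, 0], [0, 0, 0, 0], [0, 0, 0, 0], [0, 0, 0, 0]]
  gripper: 0.015
  squeeze: 25

```text
time_s: 10.05
ee_pos: [522.7, 248.1, 117.4]
eef_rot: [0.0, 0.785, 0.619, 0.001]
contact_force: [-0.3, 0.3, 5.7]
gripper_width: 25.3
gripper_force: 27.8
```

Call:
apply_moves:
  increments:
    - [[0, 0, 0.01, 0], [0, 0, 0.025, 0], [0, 0, 0.03, 0], [0, 0, 0.025, 0], [0, -0.01, 0.005, 0], [-0.004, -0.02, 0, 8.2], [-0.004, -0.023, 0, 8.2], [-0.004, -0.023, 0, 8.2]]

```text
time_s: 10.85
ee_pos: [508.4, 169.2, 209.6]
eef_rot: [-0.001, 0.633, 0.774, -0.002]
contact_force: [-0.2, 0.3, -0.9]
gripper_width: 25.7
gripper_force: 27.1
```

Call:
apply_moves:
  increments:
    - [[-0.004, -0.023, 0, 8.2], [-0.004, -0.023, 0, 8.2], [-0.004, -0.023, 0, 8.2], [-0.004, -0.023, 0, 8.2], [-0.004, -0.023, 0, 8.2], [-0.004, -0.023, 0, 8.2], [-0.004, -0.02, 0, 8.2], [-0.004, -0.017, 0, 8.2]]

```text
time_s: 11.65
ee_pos: [475.8, -6.1, 209.6]
eef_rot: [-0.002, 0.114, 0.994, -0.001]
contact_force: [1.0, -0.1, -0.2]
gripper_width: 25.6
gripper_force: 27.1
```

Call:
apply_moves:
  increments:
    - [[0, 0, -0.02, 0], [0, 0, -0.03, 0], [0, 0, -0.03, 0], [0, 0, -0.03, 0], [0, 0, -0.02, 0], [0, 0, -0.01, 0], [0, 0, 0, 0], [0, 0, 0, 0]]

```text
time_s: 12.45
ee_pos: [477.9, -3.8, 71.5]
eef_rot: [0.0, 0.116, 0.993, -0.0]
contact_force: [0.6, 0.1, -0.6]
gripper_width: 25.8
gripper_force: 27.1
```

Run:
```python
from h import *
o=observe(); print({k:np.round(o[k],3) for k in('time_s','joint_pos','ee_pos','eef_rot','contact_force','gripper_width')})
c=cam('scene'); cv2.imwrite('pics/s4.png',cv2.resize(c['img'][110:310,250:450,::-1],(600,600)))
```

```text
{'time_s': np.float64(12.45), 'joint_pos': array([ 0.471,  0.35 , -0.612,  2.101,  0.286,  0.771,  1.019]), 'ee_pos': array([477.915,  -3.777,  71.512]), 'eef_rot': array([ 0.   ,  0.116,  0.993, -0.   ]), 'contact_force': array([ 0.555,  0.127, -0.65 ]), 'gripper_width': np.float64(25.792)}
```

View pics/s4.png

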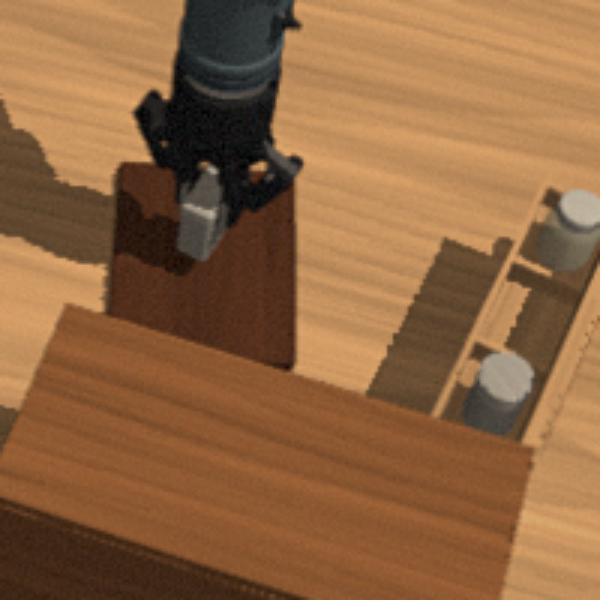

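The tin is held upright over the board (crop 200,230), and both other containers are standing. I lower it until it touches.

Call:
apply_moves:
  increments:
    - [[0, 0, -0.012, 0], [0, 0, -0.008, 0], [0, 0, -0.004, 0], [0, 0, -0.002, 0], [0, 0, 0, 0], [0, 0, 0, 0]]

```text
time_s: 13.1
ee_pos: [478.0, -3.4, 45.3]
eef_rot: [0.0, 0.116, 0.993, 0.0]
contact_force: [-0.2, 0.2, -1.1]
gripper_width: 26.1
gripper_force: 27.2
```

Call:
apply_moves:
  increments:
    - [[0, 0, -0.001, 0], [0, 0, -0.001, 0], [0, 0, 0, 0]]

```text
time_s: 13.4
ee_pos: [478.2, -3.4, 44.3]
eef_rot: [0.0, 0.116, 0.993, -0.0]
contact_force: [-2.3, 0.1, 8.1]
gripper_width: 25.9
gripper_force: 28.1
```

Call:
apply_moves:
  increments:
    - [[0, 0, 0, 0], [0, 0, 0, 0], [0, 0, 0, 0], [0, 0, 0.01, 0], [0, 0, 0.025, 0], [0, 0, 0.03, 0], [0, 0, 0.02, 0], [0, 0, 0, 0]]
  gripper: 0.06

```text
time_s: 14.2
ee_pos: [480.9, -3.3, 131.9]
eef_rot: [0.004, 0.116, 0.993, -0.0]
contact_force: [0.0, 0.4, 0.5]
gripper_width: 60.0
gripper_force: 0.0
```

Call:
apply_moves:
  increments:
    - [[-0.02, 0, 0.01, -8.2], [-0.02, 0, 0.01, -8.2], [-0.02, 0, 0.01, -8.2], [-0.02, 0, 0.01, -8.2], [-0.02, 0, 0, -8.2], [-0.02, 0, 0, -8.2], [0, 0, 0, -8.2], [0, 0, 0, -8.2]]
  gripper: 0.08

```text
time_s: 15.0
ee_pos: [356.4, -3.8, 167.6]
eef_rot: [-0.0, 0.638, 0.77, -0.001]
contact_force: [0.3, 0.1, -0.2]
gripper_width: 80.1
gripper_force: 0.0
```

```bash
cat > m3.py <<'E'
from h import *
import sys
z0,z1,x0,x1,y0,y1=map(float,sys.argv[1:7]); tag=sys.argv[7]
o=observe(); print({k:np.round(o[k],3) for k in('time_s','ee_pos','eef_rot','contact_force','gripper_width')})
for n in('scene','top'):
    c=cam(n); w=cloud(c); np.savez(f'{n}{tag}.npz',W=w,img=c['img']); cv2.imwrite(f'pics/{n}{tag}.png',c['img'][...,::-1])
    k=(w[...,2]>z0)&(w[...,2]<z1)&(w[...,0]>x0)&(w[...,0]<x1)&(w[...,1]>y0)&(w[...,1]<y1)
    m,l,s,_=cv2.connectedComponentsWithStats(k.astype(np.uint8))
    for i in range(1,m):
        if s[i,4]>25: P=w[l==i]; r=cv2.minAreaRect(P[:,:2].astype(np.float32)); print(n,s[i,4],np.round(r[0],1),np.round(r[1],1),round(r[2],1),'z',np.round(np.median(P[:,2]),1))
E
python3 m3.py 70 85 430 540 -60 60 5
```

```text
{'time_s': np.float64(15.0), 'ee_pos': array([356.373,  -3.767, 167.635]), 'eef_rot': array([-0.   ,  0.638,  0.77 , -0.001]), 'contact_force': array([ 0.299,  0.079, -0.212]), 'gripper_width': np.float64(80.137)}
scene 196 [481.6  -3.3] [27.1 51. ] 76.6 z 75.4
top 269 [476.7  -4. ] [26.4 48. ] 76.9 z 77.2
```

Call:
apply_moves:
  increments:
    - [[0.03, 0, 0, -8], [0.04, 0, 0, -8], [0.035, 0, -0.01, -8], [0.018, 0, -0.02, 0], [0, 0, -0.02, 0], [0, 0, 0, 0], [0, 0, 0, 0], [0, 0, 0, 0]]

```text
time_s: 15.9
ee_pos: [481.0, -3.5, 119.0]
eef_rot: [0.0, 0.782, 0.624, 0.0]
contact_force: [0.2, 0.4, -0.1]
gripper_width: 80.0
gripper_force: 0.0
```

Call:
apply_moves:
  increments:
    - [[-0.001, 0, -0.02, 0], [0, 0, -0.025, 0], [0, 0, -0.02, 0], [0, 0, -0.012, -0.4], [0, 0, -0.006, 0], [0, 0, 0, 0], [0, 0, 0, 0], [0, 0, 0, 0]]

```text
time_s: 16.7
ee_pos: [480.9, -3.5, 36.3]
eef_rot: [0.001, 0.784, 0.621, 0.001]
contact_force: [0.4, 0.2, 0.0]
gripper_width: 79.9
gripper_force: 0.0
```

Call:
apply_moves:
  increments:
    - [[0, 0, 0, 0], [0, 0, 0, 0], [0, 0, 0, 0], [0, 0, 0, 0], [0, 0, 0, 0], [0, 0, 0, 0], [0, 0, 0, 0]]
  gripper: 0.036
  squeeze: 30

```text
time_s: 17.4
ee_pos: [480.3, -3.5, 35.7]
eef_rot: [0.0, 0.784, 0.621, 0.0]
contact_force: [-0.6, -0.6, 5.9]
gripper_width: 47.8
gripper_force: 32.1
```

Call:
apply_moves:
  increments:
    - [[0, 0, 0.01, 0], [0, 0, 0.025, 0], [0, 0, 0.03, 0], [0, 0, 0.03, 0], [0, 0, 0.015, 0], [0, -0.01, 0, 0], [0, -0.02, 0, 0], [0.001, -0.03, 0, 0]]

```text
time_s: 18.2
ee_pos: [479.4, -63.1, 143.8]
eef_rot: [-0.001, 0.783, 0.622, -0.001]
contact_force: [-0.5, 0.4, -0.5]
gripper_width: 47.7
gripper_force: 31.7
```

Call:
apply_moves:
  increments:
    - [[0.001, -0.04, 0, 0], [0.001, -0.04, 0, 0], [0.001, -0.04, 0, 0], [0.001, -0.04, 0, 0], [0.001, -0.035, 0, 0], [0.001, -0.02, 0, 0], [0.001, -0.01, 0, 0], [0, -0.004, 0, 0]]

```text
time_s: 19.0
ee_pos: [487.3, -292.4, 144.2]
eef_rot: [-0.001, 0.784, 0.62, -0.0]
contact_force: [-0.5, 0.0, -0.0]
gripper_width: 47.7
gripper_force: 31.7
```

Call:
apply_moves:
  increments:
    - [[0, 0, 0, 0], [0, 0, 0, 0], [0, 0, 0, 0]]

```text
time_s: 19.3
ee_pos: [488.3, -290.5, 145.4]
eef_rot: [-0.0, 0.783, 0.622, 0.0]
contact_force: [0.2, 0.3, 0.1]
gripper_width: 47.6
gripper_force: 31.7
```

```bash
python3 m3.py 68 88 440 540 -340 -250 6
python3 - <<'E'
import cv2
a=cv2.imread('pics/scene6.png')[110:200,155:260]; b=cv2.imread('pics/top6.png')[230:320,325:430]
cv2.imwrite('pics/c6.png',cv2.resize(cv2.vconcat([a,b]),None,fx=3.3,fy=3.3,interpolation=cv2.INTER_CUBIC))
E
```

```text
{'time_s': np.float64(19.3), 'ee_pos': array([ 488.312, -290.469,  145.377]), 'eef_rot': array([-0.   ,  0.783,  0.622,  0.   ]), 'contact_force': array([0.21, 0.27, 0.14]), 'gripper_width': np.float64(47.602)}
scene 51 [ 491.9 -314.8] [11.1 34. ] 79.0 z 75.1
scene 74 [ 495.7 -270. ] [11.  46.7] 77.8 z 74.6
top 88 [ 491.3 -272.2] [ 9.1 43.4] 79.0 z 77.8
```

View pics/c6.png

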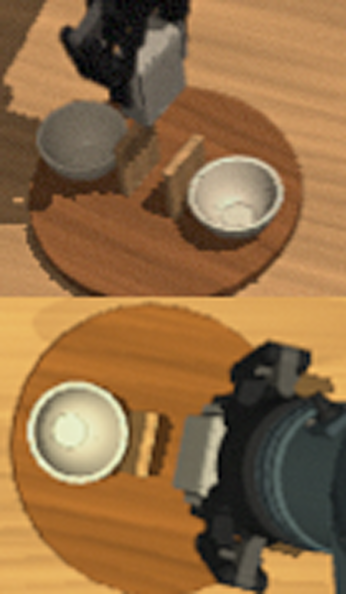

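Run:
```python
from h import *
for n,b,box in(('top',(3.6,.5),(362,392,255,295)),('scene',(-1.3,-.2),(180,225,135,180))):
  for tag in '026':
    try: w=np.load(f'{n}{tag}.npz')['W']
    except: continue
    k=(w[...,2]>66)&(w[...,2]<88)&(w[...,0]>440)&(w[...,0]<540)&(w[...,1]>-340)&(w[...,1]<-250)
    m,l,s,_=cv2.connectedComponentsWithStats(k.astype(np.uint8))
    for i in range(1,m):
        if s[i,4]>25:
            P=w[l==i]; P=P[P[:,2]>np.median(P[:,2])-3]; r=cv2.minAreaRect(P[:,:2].astype(np.float32)); print(n,tag,s[i,4],np.round(np.array(r[0])+b,1),np.round(P[:,:2].mean(0)+b,1),np.round(r[1],1),round(r[2],1))
```

```text
top 0 95 [ 494.2 -272. ] [ 494.2 -271.4] [ 8.4 41.4] 76.9
top 0 99 [ 484.9 -315. ] [ 484.9 -314.5] [ 8.8 43.2] 78.3
top 2 93 [ 494.1 -271.8] [ 494.2 -271.4] [ 8.7 42. ] 78.1
top 2 97 [ 485.  -314.7] [ 484.4 -314.3] [ 8.6 43.1] 74.7
top 6 94 [ 494.3 -271.6] [ 494.5 -271.4] [ 9.  41.3] 79.1
scene 0 82 [ 485.9 -312.9] [ 485. -313.] [ 9.1 43.6] 78.3
scene 0 82 [ 493.8 -270.3] [ 495.  -269.8] [10.2 44.8] 77.6
scene 2 78 [ 483.5 -312.6] [ 485.  -313.1] [10.4 42.6] 74.3
scene 2 75 [ 494.1 -270.2] [ 494.6 -269.8] [ 8.7 42.5] 79.8
scene 6 61 [ 490.5 -315. ] [ 491.5 -314.3] [10.1 34.1] 75.8
scene 6 78 [ 494.4 -270.2] [ 495.3 -269.8] [11.  46.7] 77.8
```

Call:
apply_moves:
  increments:
    - [[0.0014, -0.0018, -0.008, 0.5], [0, 0, -0.015, 0], [0, 0, -0.012, 0], [0, 0, -0.004, 0], [0, 0, 0, 0], [0, 0, 0, 0], [0, 0, 0, 0]]

```text
time_s: 20.1
ee_pos: [489.8, -294.6, 106.8]
eef_rot: [0.001, 0.781, 0.624, 0.0]
contact_force: [-0.1, 0.3, -0.8]
gripper_width: 48.0
gripper_force: 31.7
```

```bash
python3 m3.py 138 154 440 540 -340 -250 7
python3 - <<'E'
import cv2
a=cv2.imread('pics/scene7.png')[120:200,160:260]; b=cv2.imread('pics/top7.png')[240:320,330:430]
cv2.imwrite('pics/c7.png',cv2.resize(cv2.hconcat([a,b]),None,fx=4,fy=4,interpolation=cv2.INTER_CUBIC))
E
```

```text
{'time_s': np.float64(20.1), 'ee_pos': array([ 489.761, -294.557,  106.788]), 'eef_rot': array([0.001, 0.781, 0.624, 0.   ]), 'contact_force': array([-0.055,  0.327, -0.767]), 'gripper_width': np.float64(47.976)}
scene 178 [ 496.5 -286.6] [70.5 24.3] 1.0 z 145.9
top 104 [ 489.5 -285. ] [ 7.  62.5] 77.6 z 146.4
```

View pics/c7.png

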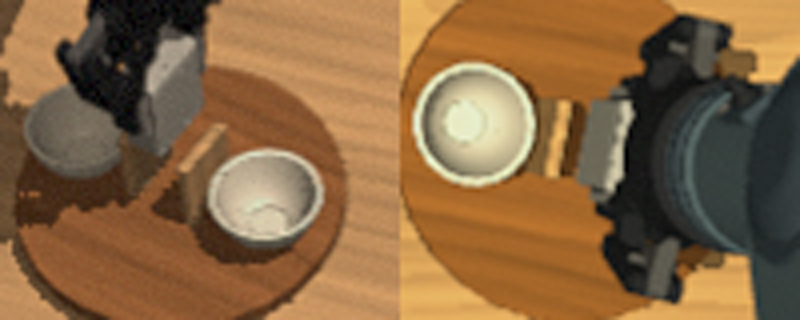

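Run:
```python
from h import *
n=np.array([.2164,.9763]); t=np.array([.9763,-.2164])
for nm in('top','scene'):
    w=np.load(nm+'7.npz')['W']; x=w[...,:2]@n; y=w[...,:2]@t; z=w[...,2]
    yc=489.7*t[0]+292.3*.2164
    k=(z>95)&(z<137)&(abs(y-yc)<16)&(x>-205)&(x<-150)
    print(nm,'tin face pts',k.sum(),np.round(np.percentile(x[k],[10,30,50,70,90]),1))
    w=np.load(nm+'0.npz')['W']; x=w[...,:2]@n; y=w[...,:2]@t; z=w[...,2]
    k=(z>72)&(z<82)&(abs(y-yc)<26); 
    for a,b in((-179,-150),(-230,-180)):
        q=x[k&(x>a)&(x<b)]; print(' cheek',len(q),np.round([q.min(),np.median(q),q.max()],1))
print(np.array([489.76,-294.56])@n)
```

```text
top tin face pts 85 [-170.5 -170.2 -170.1 -169.8 -169.5]
 cheek 79 [-164.1 -158.9 -155.7]
 cheek 83 [-208.2 -203.  -199.4]
scene tin face pts 102 [-168.7 -168.  -167.6 -167.1 -166.2]
 cheek 56 [-161.6 -155.9 -151.5]
 cheek 55 [-204.5 -200.4 -195. ]
-181.59486399999997
```

Call:
apply_moves:
  increments:
    - [[0.0004, 0.0019, 0, 0], [0, 0, -0.004, 0], [0, 0, -0.008, 0], [0, 0, -0.01, 0], [0, 0, -0.01, 0], [0, 0, -0.01, 0], [0, 0, -0.01, 0], [0, 0, -0.007, 0]]

```text
time_s: 21.0
ee_pos: [489.0, -292.1, 45.8]
eef_rot: [-0.001, 0.781, 0.624, -0.0]
contact_force: [0.1, 0.1, -0.4]
gripper_width: 47.2
gripper_force: 31.7
```

Call:
apply_moves:
  increments:
    - [[0, 0, -0.002, 0], [0, 0, 0, 0], [0, 0, 0, 0]]

```text
time_s: 21.3
ee_pos: [490.1, -292.6, 45.6]
eef_rot: [0.0, 0.781, 0.624, 0.0]
contact_force: [-0.2, 0.2, 0.4]
gripper_width: 47.5
gripper_force: 31.7
```

Call:
apply_moves:
  increments:
    - [[0, 0, -0.0015, 0], [0, 0, -0.001, 0], [0, 0, 0, 0], [0, 0, 0, 0]]

```text
time_s: 21.7
ee_pos: [489.6, -292.5, 42.9]
eef_rot: [0.0, 0.781, 0.624, 0.0]
contact_force: [-1.1, 0.2, -0.2]
gripper_width: 47.8
gripper_force: 31.7
```

Call:
apply_moves:
  increments:
    - [[0, 0, -0.001, 0], [0, 0, 0, 0]]

```text
time_s: 21.9
ee_pos: [489.7, -292.5, 42.8]
eef_rot: [0.0, 0.781, 0.624, -0.0]
contact_force: [-2.0, 1.5, 4.4]
gripper_width: 47.7
gripper_force: 32.3
```

Call:
apply_moves:
  increments:
    - [[0, 0, 0, 0], [0, 0, 0, 0], [0, 0, 0, 0], [0, 0, 0, 0], [0, 0, 0.01, 0], [0, 0, 0.03, 0], [0, 0, 0.04, 0], [0, 0, 0.04, 0]]
  gripper: 0.08

```text
time_s: 22.7
ee_pos: [489.2, -292.0, 163.2]
eef_rot: [-0.001, 0.781, 0.624, -0.0]
contact_force: [0.2, -0.3, 0.1]
gripper_width: 79.7
gripper_force: 0.0
```

Call:
apply_moves:
  increments:
    - [[-0.02, 0.03, 0.03, -8.4], [-0.01, 0.04, 0.03, -8.4], [-0.01, 0.045, 0.02, -8.4], [-0.005, 0.047, 0, -8.4], [-0.005, 0.047, 0, -8.4], [0, 0.047, 0, -8.4], [0, 0.047, 0, -8.4], [0, 0.047, 0, -8.4]]
  gripper: 0.045

```text
time_s: 23.5
ee_pos: [440.5, 40.3, 242.0]
eef_rot: [0.001, 0.994, 0.114, 0.001]
contact_force: [0.5, -0.3, 0.4]
gripper_width: 44.8
gripper_force: 0.0
```

```bash
python3 m3.py 66 95 440 540 -340 -250 8
python3 - <<'E'
from h import *
n=np.array([.2164,.9763]); t=np.array([.9763,-.2164])
for nm in('top','scene'):
    w=np.load(nm+'8.npz')['W']; x=w[...,:2]@n; y=w[...,:2]@t; z=w[...,2]
    yc=489.7*t[0]+292.3*.2164
    k=(abs(y-yc)<32)&(x>-225)&(x<-135)
    for a,b in((80,92),): q=x[k&(z>a)&(z<b)];p=y[k&(z>a)&(z<b)]-yc; print(nm,'tin',len(q),np.round([q.min(),np.median(q),q.max(),p.min(),p.max(),np.median(z[k&(z>a)&(z<b)])],1))
a=cv2.imread('pics/scene8.png')[120:200,160:260]; b=cv2.imread('pics/top8.png')
cv2.imwrite('pics/c8.png',cv2.hconcat([cv2.resize(cv2.vconcat([a,b[240:320,330:430]]),(520,600*104//120),interpolation=cv2.INTER_CUBIC)[:520],cv2.resize(b[180:350,60:150],(275,520))]))
E
```

```text
{'time_s': np.float64(23.5), 'ee_pos': array([440.536,  40.258, 241.953]), 'eef_rot': array([0.001, 0.994, 0.114, 0.001]), 'contact_force': array([ 0.504, -0.292,  0.448]), 'gripper_width': np.float64(44.845)}
scene 386 [ 492.7 -292.6] [55.5 50.1] 77.3 z 78.1
top 483 [ 487.6 -293.9] [52.7 48.4] 77.5 z 81.6
top tin 267 [-205.6 -179.7 -156.3  -25.6   22.5   84.2]
scene tin 146 [-190.5 -176.9 -153.2  -21.1   26.5   82.8]
```

View pics/c8.png

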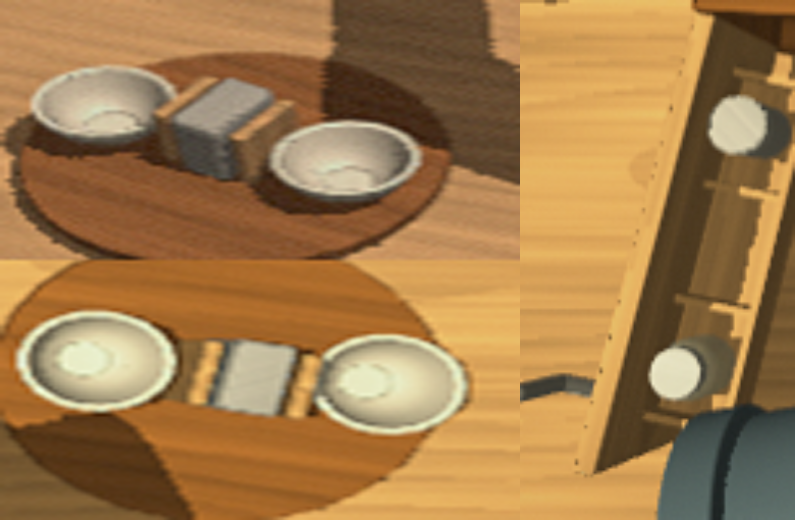

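The tin stands in the holder (lower-left crop, about 258,377) between the cheeks, and both bowls and both rack containers are in place. I check the centring using colour.

Run:
```python
from h import *
n=np.array([.2164,.9763]); t=np.array([.9763,-.2164])
for nm in('top','scene'):
    d=np.load(nm+'8.npz');w=d['W'];I=d['img'].astype(int); x=w[...,:2]@n; y=w[...,:2]@t; z=w[...,2]
    yc=489.7*t[0]+292.3*.2164
    sat=I.max(2)-I.min(2)
    g=(abs(y-yc)<24)&(z>79)&(z<90)&(sat<35)&(x>-205)&(x<-160)
    print(nm,'tin',g.sum(),np.round([x[g].min(),np.median(x[g]),x[g].mean(),x[g].max()],1))
    for a,b in((-175,-145),(-215,-188)):
        k=(abs(y-yc)<20)&(z>70)&(z<84)&(sat>45)&(x>a)&(x<b); q=x[k];print(' cheek',len(q),np.round([q.min(),np.median(q),q.max()],1))
    P=w[g][:,:2].astype(np.float32); print(cv2.minAreaRect(P))
```

```text
top tin 47 [-193.7 -190.1 -184.1 -167. ]
 cheek 74 [-163.4 -158.7 -155.6]
 cheek 76 [-207.7 -202.7 -193.6]
((487.76800537109375, -292.5740966796875), (26.572219848632812, 44.50650405883789), 78.46284484863281)
scene tin 147 [-191.5 -176.8 -177.  -162.2]
 cheek 60 [-173.5 -155.7 -151.7]
 cheek 51 [-206.8 -200.3 -195.5]
((492.345947265625, -290.6779479980469), (28.391281127929688, 42.7717399597168), 80.40390014648438)
```

The tin is centred to about 1 mm. Now back to the handle.

Call:
apply_moves:
  increments:
    - [[-0.001, 0.03, 0, -3.2], [-0.001, 0.045, 0, -3.2], [-0.001, 0.045, 0, -3.2], [-0.002, 0.045, 0, -3.2], [-0.002, 0.045, 0, -3.2], [-0.002, 0.045, 0, -3.2], [-0.001, 0.04, 0, -3.2], [-0.001, 0.024, 0, -2.9]]

```text
time_s: 24.4
ee_pos: [429.0, 360.6, 241.7]
eef_rot: [-0.001, 0.995, -0.104, -0.0]
contact_force: [-0.7, -0.1, -0.1]
gripper_width: 45.1
gripper_force: 0.0
```

Call:
apply_moves:
  increments:
    - [[0, 0, 0, 0], [0, 0, 0, 0], [0, 0, 0, 0], [0, 0, 0, 0]]

```text
time_s: 24.8
ee_pos: [430.9, 355.1, 241.0]
eef_rot: [0.001, 0.994, -0.106, 0.0]
contact_force: [0.4, 0.3, 0.2]
gripper_width: 45.1
gripper_force: 0.0
```

Run:
```python
from h import *
o=observe();print(np.round(o['ee_pos'],1))
for nm in('top','scene'):
    w=np.load(nm+'8.npz')['W']; k=(w[...,2]>158)&(w[...,2]<176)&(w[...,0]>400)&(w[...,0]<470)&(w[...,1]>330)&(w[...,1]<400)
    P=w[k]; print(nm,len(P),np.round(np.median(P,0),1),np.round(P.min(0)),np.round(P.max(0)))
```

```text
[430.9 355.1 241. ]
top 47 [424.7 354.2 167.4] [418. 350. 159.] [430. 361. 172.]
scene 30 [432.  356.2 164.9] [426. 351. 158.] [436. 362. 171.]
```

Call:
apply_moves:
  increments:
    - [[0, 0, 0, 0], [0, 0, 0, 0]]

```text
time_s: 25.0
ee_pos: [430.3, 356.3, 241.2]
eef_rot: [0.0, 0.994, -0.105, 0.0]
contact_force: [-0.3, -0.4, -0.6]
gripper_width: 44.9
gripper_force: 0.0
```

Call:
apply_moves:
  increments:
    - [[0, 0, -0.02, 0], [0, 0, -0.03, 0], [0, 0, -0.03, 0], [0, 0, -0.025, 0], [0, 0, -0.008, 0], [0, 0, 0, 0], [0, 0, 0, 0], [0, 0, 0, 0]]

```text
time_s: 25.8
ee_pos: [430.9, 358.4, 129.9]
eef_rot: [-0.001, 0.995, -0.105, 0.001]
contact_force: [1.0, 0.0, 1.3]
gripper_width: 44.8
gripper_force: 0.0
```

Call:
apply_moves:
  increments:
    - [[0, 0, 0, 0], [0, 0, 0, 0], [0, 0, 0, 0], [0, 0, 0, 0]]
  gripper: 0.018
  squeeze: 20

```text
time_s: 26.2
ee_pos: [430.0, 357.3, 128.3]
eef_rot: [-0.0, 0.995, -0.105, 0.0]
contact_force: [0.2, 0.8, -0.2]
gripper_width: 17.7
gripper_force: 0.0
```

Run:
```python
from arc import *
r=np.array([[np.cos(-1.7506),-np.sin(-1.7506)],[np.sin(-1.7506),np.cos(-1.7506)]])@np.array([-68.6,-257.8]); print(r)
arc(r,[-1,-2,-3,-3]+[-4]*20+[-3,-2,-2,-2,-1,-1,-1,-1])
```

```text
[-241.37578227  113.59811501]

[-0.0019, -0.0042, 0, 1], [-0.0037, -0.0086, 0, 2], [-0.0049, -0.0131, 0, 3], [-0.0042, -0.0133, 0, 3], [-0.0046, -0.0181, 0, 4], [-0.0033, -0.0183, 0, 4], [-0.0020, -0.0185, 0, 4], [-0.0007, -0.0186, 0, 4], 
[0.0006, -0.0186, 0, 4], [0.0019, -0.0185, 0, 4], [0.0032, -0.0183, 0, 4], [0.0044, -0.0181, 0, 4], [0.0057, -0.0177, 0, 4], [0.0069, -0.0173, 0, 4], [0.0081, -0.0168, 0, 4], [0.0093, -0.0162, 0, 4], 
[0.0104, -0.0155, 0, 4], [0.0114, -0.0147, 0, 4], [0.0124, -0.0139, 0, 4], [0.0133, -0.0130, 0, 4], [0.0142, -0.0120, 0, 4], [0.0150, -0.0110, 0, 4], [0.0158, -0.0099, 0, 4], [0.0164, -0.0088, 0, 4], 
[0.0127, -0.0058, 0, 3], [0.0086, -0.0035, 0, 2], [0.0087, -0.0032, 0, 2], [0.0088, -0.0029, 0, 2], [0.0045, -0.0013, 0, 1], [0.0045, -0.0013, 0, 1], [0.0045, -0.0012, 0, 1], [0.0045, -0.0011, 0, 1],
```

Call:
apply_moves:
  increments:
    - [[-0.0019, -0.0042, 0, 1], [-0.0037, -0.0086, 0, 2], [-0.0049, -0.0131, 0, 3], [-0.0042, -0.0133, 0, 3], [-0.0046, -0.0181, 0, 4], [-0.0033, -0.0183, 0, 4], [-0.002, -0.0185, 0, 4], [-0.0007, -0.0186, 0, 4]]

```text
time_s: 27.0
ee_pos: [404.3, 244.3, 128.3]
eef_rot: [-0.0, 0.993, 0.115, 0.0]
contact_force: [-0.2, 1.0, 0.7]
gripper_width: 18.2
gripper_force: 0.4
```

Call:
apply_moves:
  increments:
    - [[0.0006, -0.0186, 0, 4], [0.0019, -0.0185, 0, 4], [0.0032, -0.0183, 0, 4], [0.0044, -0.0181, 0, 4], [0.0057, -0.0177, 0, 4], [0.0069, -0.0173, 0, 4], [0.0081, -0.0168, 0, 4], [0.0093, -0.0162, 0, 4]]

```text
time_s: 27.8
ee_pos: [444.5, 102.6, 128.2]
eef_rot: [-0.0, 0.923, 0.384, 0.0]
contact_force: [0.1, 0.7, -0.6]
gripper_width: 17.9
gripper_force: 0.4
```

Call:
apply_moves:
  increments:
    - [[0.0104, -0.0155, 0, 4], [0.0114, -0.0147, 0, 4], [0.0124, -0.0139, 0, 4], [0.0133, -0.013, 0, 4], [0.0142, -0.012, 0, 4], [0.015, -0.011, 0, 4], [0.0158, -0.0099, 0, 4], [0.0164, -0.0088, 0, 4]]

```text
time_s: 28.6
ee_pos: [553.3, 3.7, 127.8]
eef_rot: [-0.0, 0.782, 0.624, -0.001]
contact_force: [-1.1, 1.1, 1.2]
gripper_width: 17.8
gripper_force: 0.4
```

Call:
apply_moves:
  increments:
    - [[0.0127, -0.0058, 0, 3], [0.0086, -0.0035, 0, 2], [0.0087, -0.0032, 0, 2], [0.0088, -0.0029, 0, 2], [0.0045, -0.0013, 0, 1], [0, 0, 0, 0], [0, 0, 0, 0]]

```text
time_s: 29.3
ee_pos: [596.5, -12.3, 128.0]
eef_rot: [-0.0, 0.725, 0.688, -0.0]
contact_force: [-0.4, -0.5, -0.4]
gripper_width: 17.9
gripper_force: 0.0
```

Call:
apply_moves:
  increments:
    - [[0.003, 0, 0, 0.5], [0.002, 0, 0, 0.5], [0.002, 0, 0, 0.5], [0.001, 0, 0, 0], [0, 0, 0, 0], [0, 0, 0, 0]]

```text
time_s: 29.9
ee_pos: [603.7, -12.6, 127.9]
eef_rot: [-0.001, 0.716, 0.698, -0.001]
contact_force: [-4.8, -1.5, 3.5]
gripper_width: 18.3
gripper_force: 2.6
```

Call:
apply_moves:
  increments:
    - [[0.001, 0, 0, 0], [0, 0, 0, 0], [0, 0, 0, 0]]

```text
time_s: 30.2
ee_pos: [603.7, -12.6, 127.9]
eef_rot: [-0.001, 0.716, 0.698, -0.002]
contact_force: [-7.4, -2.1, 5.3]
gripper_width: 18.1
gripper_force: 3.6
```

Call:
apply_moves:
  increments:
    - [[0, 0, 0, 0], [0, 0, 0, 0], [-0.003, 0, 0, 0], [0, 0, 0.01, 0], [0, 0, 0.03, 0], [0, 0, 0.04, 0], [0, 0, 0.03, 0], [0, 0, 0, 0]]
  gripper: 0.04

```text
time_s: 31.0
ee_pos: [606.9, -11.0, 244.7]
eef_rot: [0.004, 0.716, 0.698, 0.004]
contact_force: [0.7, 0.4, 0.8]
gripper_width: 39.9
gripper_force: 0.0
```

Call:
apply_moves:
  increments:
    - [[-0.03, 0, 0, 0], [-0.04, 0.01, 0, 0], [-0.04, 0.03, 0, 0], [-0.04, 0.03, 0, 0], [-0.03, 0.03, 0, 0], [0, 0.02, 0, 0], [0, 0, 0, 0], [0, 0, 0, 0]]

```text
time_s: 31.8
ee_pos: [422.9, 107.4, 238.1]
eef_rot: [0.0, 0.716, 0.698, -0.0]
contact_force: [-0.7, -0.5, -0.6]
gripper_width: 40.1
gripper_force: 0.0
```

```bash
python3 m3.py 176 188 640 850 -100 300 9
python3 - <<'E'
from h import *
for t in('0','9'):
    w=np.load(f'top{t}.npz')['W']; 
    for y0 in(-40,60,140): 
        k=(w[...,2]>110)&(w[...,2]<160)&(w[...,1]>y0)&(w[...,1]<y0+20)&(w[...,0]>580)&(w[...,0]<690); print(t,y0,k.sum(),np.round(np.median(w[k],0),1) if k.sum() else '')
    k=(w[...,2]>163)&(w[...,2]<176)&(abs(w[...,1]+11)<25)&(w[...,0]>570)&(w[...,0]<625); print('bar',k.sum(),np.round(np.median(w[k],0),1))
E
```

```text
{'time_s': np.float64(31.8), 'ee_pos': array([422.945, 107.387, 238.144]), 'eef_rot': array([ 0.   ,  0.716,  0.698, -0.   ]), 'contact_force': array([-0.651, -0.507, -0.575]), 'gripper_width': np.float64(40.15)}
scene 12080 [742.1  95.3] [321.9 152.7] 87.9 z 181.0
top 11597 [737.7  94.7] [320.3 150.8] 88.0 z 181.9
0 -40 31 [643.5 -28.6 134.3]
0 60 43 [645.3  68.9 137.7]
0 140 45 [648.4 149.7 136.6]
bar 28 [599.  -10.7 168.8]
9 -40 34 [643.3 -28.6 134.9]
9 60 42 [645.5  69.  137.3]
9 140 42 [648.4 149.2 137.7]
bar 27 [599.2  -9.9 168.1]
```

View pics/top9.png

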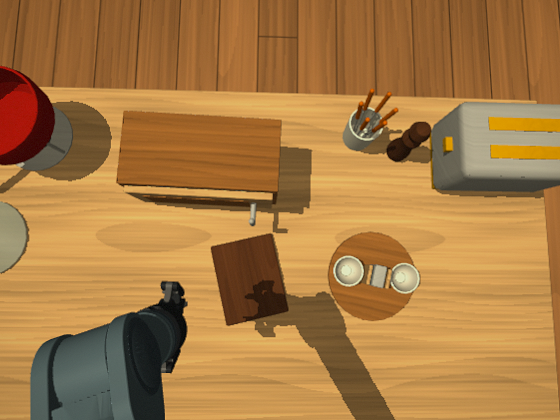

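The door face and handle (253,212) are back where they started to within 1 mm, the tin stands in the holder (379,276), the bowls are unmoved and the arm is clear. I hand the job in.

```bash
python3 -c "
from rig import *
print(job_done())"
```

```text
the job is handed in; nothing more can be done
None
```

The job is handed in: the tin was stood on the board, then regripped by its narrow ends and stood in the holder, centred to about 1 mm. The door is shut to within 1 mm of its starting position and the bowls are unmoved; the round tin and jar were upright just before closing, but can't be seen behind the shut door.

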